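# Teach the counting scale its piece weight

### The arm

A 6-joint arm with a two-finger parallel gripper is mounted at the origin on a cart in front of the work surface, level with it; the furniture and walls round the work are solid. World frame = base frame: x ahead of the robot, y to its left, z up, the work surface at z = 0. Lengths are in m, angles in rad, forces in N, time in s.
With the tool pointing down it reaches from about 0.275 to 0.825 m from the base axis. Payload 4.9 kg.
Tool frame: the origin (TCP) lies midway between the tips of the shut fingers; the grasp point (between the pads) lies 19 mm behind it (bot.grip_depth is the distance from the TCP to the grasp point, in m); z points along the fingers, y is the line along which they close (so a half turn about z gives the same grasp; the last joint's range is limited). The gripper opens to 85 mm and grips with 20 to 120 N. Pads are 22 mm wide; open, the fingers measure 114 mm over their backs; the gripper's body (76 mm by 85 mm) begins 54 mm behind the grasp point. The pads swing forward as they close: fully open they stand 13 mm farther back than shut.
Start: joints at [-1.44, 0.326, -0.193, 1.052, 0, 1.437], TCP at [0.144, -0.531, 0.231] pointing down, gripper open.
Joint ranges: [-2.65, 2.65], [-0.97, 1.79], [-1.3, 1.35], [-1.93, 2.1], [-1.47, 1.37], [-3.14, 3.14]. Speed limits (rad/s): [2.57, 2.57, 3.14, 3.14, 3.14, 3.14].

### API

Orientations are given as a unit quaternion [w, x, y, z].
In Python, from cell import bot gives the robot as it stands. Calls block until the motion is done:
- bot.move_pose(position, orientation): joint-space move of the TCP to a pose.
- bot.move_linear(position, speed=0.15, rotation=None, until_force=None): straight line of the TCP; rotation=None keeps the orientation; speed is the mean speed in m/s. With until_force (N) it stops when the force on the tool has changed by that much, and returns True; else False.
- bot.goto_joints(angles): joint-space move.
- bot.set_gripper(opening, grasp_force=None): opening from 0.0 (shut) to 1.0 (fully open); grasp_force is the grip in N (None keeps the last); returns when the fingers have stopped.
- bot.wait(seconds).
- bot.solve_ik(position, orientation): joint angles nearest the present ones, or None.
- bot.camera(name): name is "side" or "top"; returns the picture (420x560x3 uint8, red, green, blue); there is no depth.
- bot.calibration(name): a dict with "mtx" (3x3 intrinsics, pixels), "extrinsics" (4x4, takes a point from world to camera coordinates). Camera axes: x right, y down, z forward; pixel columns grow to the right and rows downward; lengths in m; the calibration is good to about 2 mm. A picture is of the moment at which its call begins. calibration takes no time and is no camera call.
A pose or a line that the arm cannot do raises bot.PlanningError and nothing moves.
- bot.close_job(): hands the job in; it is judged then, once.
Trained networks look in the newest picture that a camera, given by its name, has taken for a name from the list of things; names that differ only in an ending like _2 or _b are one class to them, and where a whole thing is asked for, a point or a joint stands for the part that bears it (a point fixed in the world has none). Each returns a list of dicts, best first, with "confidence" (0 to 1); they miss things now and then, are a little off and sometimes report something else, mostly with a low value. They report only what shows in the picture. A call takes as long as a camera call. They do not tell look-alikes from the thing itself.
- bot.search_frame(camera, thing): "bbox" ([left, top, width, height] in pixels, round what is visible of it).
Readings, each from a call of its own:
- bot.read_clock(): time.
- bot.read_joint_positions(): joint angles.
- bot.read_joint_vel(): joint speeds.
- bot.read_joint_efforts(): joint torques, N m.
- bot.read_position(): TCP position.
- bot.read_tool_rot(): TCP orientation.
- bot.read_ft_force(): force on the tool from outside, world axes, zero at the start.
- bot.read_moment(): the same for the moment, N m.
- bot.read_gripper_width(): opening from 0.0 (shut) to 1.0 (fully open).
- bot.read_finger_force(): force on a finger pad.
Only numpy, scipy, OpenCV 4.12 (cv2) and the standard library are available. Lean on these libraries where they do the work, as an engineer would, in place of code of your own. Each camera call takes 0.05 s, during which the arm holds its last target. There are 200 camera calls.

### The job

Teach the counting scale with a sample of exactly three cups: one orange-lidded cup already stands on its steel pan, so move two of the three standing along the front of the worktop, left of the scale, onto the pan too, all three standing upright, and leave the spare cup where it is. Then take the green-handled pin from its stand, reach its steel shaft down through the blue-ringed aperture in the scale's panel, and press the recessed red key fully down. Finish like that, still gripping the pin and holding the key down with it; do not disturb the bottles, the timer or the slide box.

Things in the scene. Friction and masses are not known exactly. Their poses are not given: they have to be found in the camera images.
- scale: counting scale, white, fixed to the worktop: 190 mm (its x, front to back) by 210 mm (its y). Origin under its centre on the worktop; x points to its back (away from its control panel), y to its left, z up. The front 70 mm (x -95 to -25 mm) is a flat control panel 45 mm above the worktop, with a display and flat printed keys at its left (y > 0, not used) and the blue-ringed aperture at its right; behind it lies the steel pan
- pan (a point): centre of the top face of the flat steel weighing pan, 50 mm above the worktop; axes as the scale's. The pan measures 110 mm along x and 204 mm along y, has no rim and does not move
- aperture (a point): centre of the round aperture in the scale's control panel, at the panel's surface, 45 mm above the worktop; axes as the scale's. 14 mm in diameter with a blue ring round it; a straight well that goes down vertically. The red sample key fills its bottom: the key's top, 11.6 mm in diameter, is 20 mm below this point when not pressed
- key (a joint): the recessed red sample key, how far it is pressed down, in m: 0 released, 0.007 fully down. It springs back when let go; it starts to move at about 1.5 N and takes about 5.5 N to be fully down
- stand: grey pin stand, fixed: block 50 x 50 mm on a slightly wider foot, its flat top 50 mm above the worktop, with one vertical 10 mm hole in its middle. Origin on the worktop under its centre
- pin: reset pin standing upright in the stand's hole, 110 mm long, 30 g. Origin at the lower end of its tip; z runs up along it. A steel shaft 6 mm in diameter and 45 mm long, then a round green handle 15 mm in diameter and 65 mm long with black grooves. The flat underside of the handle rests on the stand's top; lift it straight up by more than 45 mm to free it
- pin_handle (a point): middle of the pin's green handle, on its axis, 77.5 mm above the tip; the handle reaches 32.5 mm above and below it
- pin_tip (a point): lower end of the pin's steel shaft
- cup_a_mid (a point): centre, half-way up, of a small white sample cup with an orange screw lid, the one that already stands on the pan, 50 to 75 mm left (+y) of the pan's centre and within 10 mm of its long centre line, so the two others fit beside it in a row. 41 mm high; lid 42 mm in diameter and 12 mm high (its top is 20 mm above this point), body below it 36 mm in diameter, about 20 g. z axis up
- cup_b_mid (a point): centre, half-way up, of a small white sample cup with an orange screw lid, one of the three that stand in a loose row along the front of the worktop, to the left of the scale (a further cup far back by the centrifuge is not part of the job). 41 mm high; lid 42 mm in diameter and 12 mm high (its top is 20 mm above this point), body below it 36 mm in diameter, about 20 g. z axis up
- cup_c_mid (a point): centre, half-way up, of a small white sample cup with an orange screw lid, one of the three that stand in a loose row along the front of the worktop, to the left of the scale (a further cup far back by the centrifuge is not part of the job). 41 mm high; lid 42 mm in diameter and 12 mm high (its top is 20 mm above this point), body below it 36 mm in diameter, about 20 g. z axis up
- cup_d_mid (a point): centre, half-way up, of a small white sample cup with an orange screw lid, one of the three that stand in a loose row along the front of the worktop, to the left of the scale (a further cup far back by the centrifuge is not part of the job). 41 mm high; lid 42 mm in diameter and 12 mm high (its top is 20 mm above this point), body below it 36 mm in diameter, about 20 g. z axis up
- cup_a: the same cup as cup_a_mid; origin at the centre of its underside
- cup_b: the same cup as cup_b_mid; origin at the centre of its underside
- cup_c: the same cup as cup_c_mid; origin at the centre of its underside
- cup_d: the same cup as cup_d_mid; origin at the centre of its underside
- bottle_red: bystander: amber bottle with a red cap, 34 mm in diameter, 75 mm high, origin under it
- bottle_white: bystander: white bottle with a white cap, 38 mm in diameter, 82 mm high, origin under it
- timer: bystander: white bench timer with blue buttons, 62 x 68 x 24 mm, origin under it
- slide_box: bystander: blue slide box, 30 x 82 x 28 mm, origin under it
Things that resemble listed ones, but are neither listed nor needed, are in the scene too. Leave any yellow look-alike of the cup_d alone.

How it is judged:
By the outcome, as a careful person would: the job done as asked, in the order asked, and still so for the second after the job is handed in, while the arm keeps its last pose, push and grip.
It also fails if it takes over 64 s, if anything falls off the work surface, if the arm or the gripper's body presses on something with over 40 N, if the wrist force passes 120 N, or if a joint passes its speed limit or range.

## Working session

There is one attempt and no reset: what is moved stays moved. The work goes in short steps, each a Python script; the robot and the scene stay as the last script left them, time stands still between calls to the robot, and variables do not carry over. Pictures are saved under pics/ and viewed, at most 10 in all, crops included, and the job is handed in when it is done.

```bash
mkdir -p pics; ls
python3 - <<'E'
from cell import bot
import cv2, numpy as np
for c in ("top","side"):
    im=bot.camera(c); cv2.imwrite(f"pics/{c}0.png",im[:,:,::-1])
    k=bot.calibration(c); E=np.array(k["extrinsics"]); print(c,np.round(k["mtx"],1).tolist(),np.round(E,3).tolist(), 'pos',np.round(-E[:3,:3].T@E[:3,3],3))
    for t in ("cup_b","scale","stand","pin","pin_handle","aperture","pan","bottle_red","timer"):
        print(t,[(np.round(d["bbox"]).astype(int).tolist(),round(d["confidence"],2)) for d in bot.search_frame(c,t)])
print(bot.read_tool_rot(),bot.read_clock(),bot.grip_depth)
E
```

```text
pics
top [[520.5, 0.0, 270.6], [0.0, 520.5, 213.4], [0.0, 0.0, 1.0]] [[-0.439, -0.898, -0.001, 0.288], [-0.868, 0.425, -0.256, 0.506], [0.231, -0.111, -0.967, 1.747], [0.0, 0.0, 0.0, 1.0]] pos [0.162 0.238 1.819]
cup_b [([226, 282, 12, 10], 0.67), ([246, 267, 11, 10], 0.67), ([266, 259, 7, 9], 0.65), ([201, 291, 8, 10], 0.61), ([287, 188, 11, 11], 0.56)]
scale [([281, 174, 67, 64], 0.72)]
stand [([359, 182, 23, 21], 0.71), ([369, 179, 5, 11], 0.5)]
pin [([369, 183, 9, 6], 0.38)]
pin_handle [([371, 182, 4, 7], 0.43)]
aperture [([276, 177, 72, 62], 0.74)]
pan [([281, 177, 67, 58], 0.85), ([199, 292, 11, 14], 0.58)]
bottle_red []
timer [([160, 297, 26, 22], 0.64), ([360, 182, 22, 22], 0.48)]
side [[497.3, 0.0, 279.6], [0.0, 497.3, 201.3], [0.0, 0.0, 1.0]] [[-0.868, -0.497, -0.001, 0.554], [-0.256, 0.448, -0.857, 0.215], [0.426, -0.743, -0.516, 1.218], [0.0, 0.0, 0.0, 1.0]] pos [0.017 1.084 0.814]
cup_b [([295, 281, 20, 22], 0.84), ([295, 182, 8, 19], 0.76), ([272, 300, 23, 28], 0.65), ([301, 258, 17, 22], 0.58), ([319, 244, 20, 17], 0.48)]
scale [([280, 173, 92, 61], 0.79)]
stand [([353, 166, 17, 18], 0.66)]
pin [([280, 174, 92, 59], 0.74), ([306, 253, 14, 24], 0.6)]
pin_handle [([358, 150, 6, 20], 0.49), ([327, 149, 12, 26], 0.45), ([302, 261, 17, 20], 0.25), ([279, 175, 92, 59], 0.23)]
aperture [([281, 176, 93, 58], 0.89), ([274, 303, 21, 22], 0.71)]
pan [([282, 176, 88, 61], 0.67)]
bottle_red [([325, 149, 11, 24], 0.65), ([304, 256, 17, 23], 0.26)]
timer [([234, 329, 34, 30], 0.68)]
[-9.07464589e-06  9.91249962e-01  1.31998152e-01 -1.24734368e-05] 1.0 0.0187
```

Run:
```python
import cv2
a=cv2.imread("pics/top0.png")[150:330,140:400]; b=cv2.imread("pics/side0.png")[130:370,200:420]
cv2.imwrite("pics/t1.png",cv2.resize(a,None,fx=3.07,fy=3.07,interpolation=2)); cv2.imwrite("pics/s1.png",cv2.resize(b,None,fx=2.5,fy=2.5,interpolation=2))
```

```text
(no output)
```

View pics/t1.png

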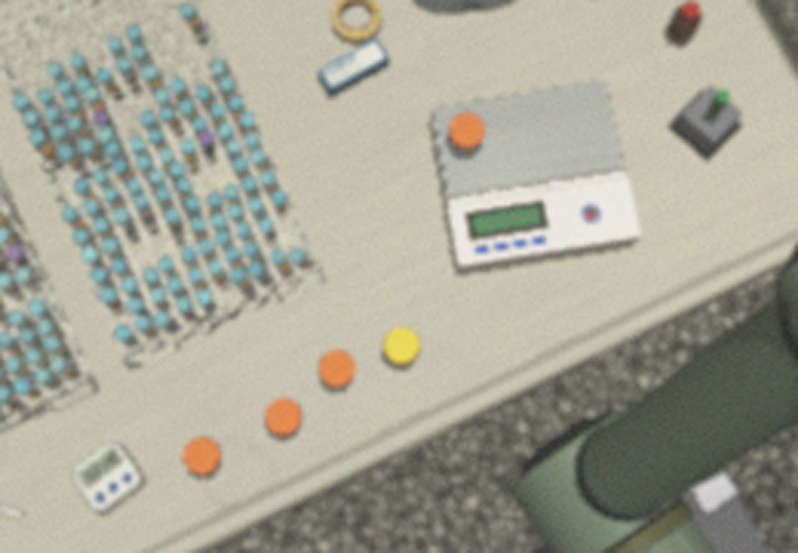

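View pics/s1.png

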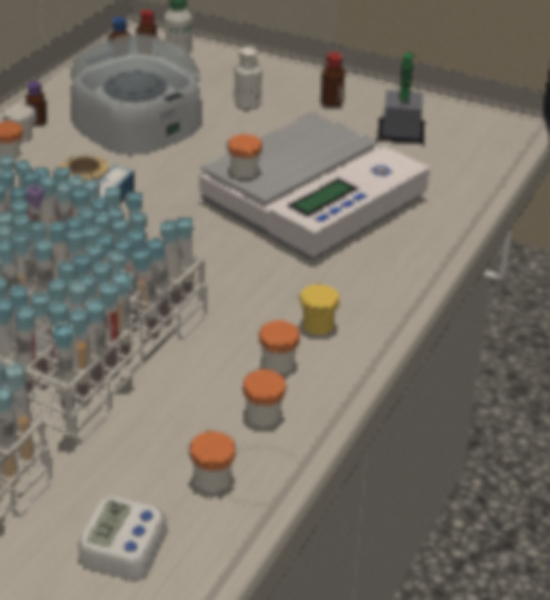

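Top crop: the orange cups of the row are at (202,455), (284,417) and (337,369). (401,346) is the yellow look-alike, and cup_a stands on the pan at (467,131). The blue-ringed aperture is at (591,213) and the green pin at (715,105). The side crop agrees: orange lids at (213,450), (264,387), (279,335), yellow at (320,298). I'll move the two orange cups nearest the scale; next I localise everything by colour in both views.

```bash
cat > h.py <<'E'
import cv2, numpy as np
from cell import bot
def cal(c):
    k=bot.calibration(c); return np.array(k["mtx"]),np.array(k["extrinsics"])
def ray(c,uv,z):
    K,E=cal(c); R,t=E[:3,:3],E[:3,3]; o=-R.T@t; d=R.T@np.linalg.inv(K)@[uv[0],uv[1],1]
    return o+d*(z-o[2])/d[2]
def proj(c,P):
    K,E=cal(c); q=K@(E[:3,:3]@np.array(P)+E[:3,3]); return q[:2]/q[2]
def tri(pts):  # {cam:uv}
    A=[]
    for c,uv in pts.items():
        K,E=cal(c); P=K@E[:3]; A+= [uv[0]*P[2]-P[0],uv[1]*P[2]-P[1]]
    A=np.array(A); return np.linalg.lstsq(A[:,:3],-A[:,3],rcond=None)[0]
def blobs(im,lo,hi,amin=4):
    hsv=cv2.cvtColor(im,cv2.COLOR_RGB2HSV); m=cv2.inRange(hsv,lo,hi)
    n,l,s,c=cv2.connectedComponentsWithStats(m)
    return [(c[i].round(1).tolist(),s[i].tolist()) for i in range(1,n) if s[i][4]>=amin]
def rectify(c,im,x0,y0,w,h,z,mm=1.0):
    "image with rows = -x world, cols = -y world; top-left is (x0+h, y0+w)"
    W=np.array([[x0+h,y0+w],[x0+h,y0],[x0,y0],[x0,y0+w]]); n,m=int(w*1000/mm),int(h*1000/mm)
    src=np.float32([proj(c,[*p,z]) for p in W]); dst=np.float32([[0,0],[n,0],[n,m],[0,m]])
    return cv2.warpPerspective(im,cv2.getPerspectiveTransform(src,dst),(n,m),flags=cv2.INTER_CUBIC)
E
python3 - <<'E'
from h import *
T=cv2.imread("pics/top0.png")[:,:,::-1].copy(); S=cv2.imread("pics/side0.png")[:,:,::-1].copy()
for n,im,c in (("top",T,"top"),("side",S,"side")):
    print(n,"orange")
    for b in blobs(im,(5,140,120),(16,255,255),15): print(b, np.round(ray(c,b[0],.041 if c=="top" else .036),4))
    print("green",[(b,np.round(ray(c,b[0],.09),4)) for b in blobs(im,(50,110,30),(80,255,255),5)])
    print("yellow",[(b,np.round(ray(c,b[0],.041),4)) for b in blobs(im,(22,140,120),(32,255,255),15)])
    print("red",[(b,np.round(ray(c,b[0],.035),4)) for b in blobs(im,(150,50,60),(180,255,255),2)])
a=ray("top",(337/3.07+140,219),.045);print(ray("top",(591/3.07+140,213/3.07+150),.045))
# rectified, both views, scale + stand area
p=ray("top",(591/3.07+140,213/3.07+150),.045)
x0,y0=p[0]-.1,p[1]-.16
A=rectify("top",T,x0,y0,.38,.3,.05); B=rectify("side",S,x0,y0,.38,.3,.05); print(x0,y0)
cv2.imwrite("pics/rect.png",np.hstack([A,B])[:,:,::-1])
E
```

```text
top orange
([241.4, 125.5], [237, 121, 9, 10, 66]) [ 0.9369 -0.0172  0.041 ]
([291.5, 192.4], [287, 188, 10, 10, 83]) [ 0.624  -0.0676  0.041 ]
([249.3, 269.8], [245, 265, 10, 11, 88]) [0.4392 0.1872 0.041 ]
([231.7, 285.5], [227, 281, 11, 10, 89]) [0.4169 0.2643 0.041 ]
([205.4, 298.3], [200, 293, 11, 11, 93]) [0.4168 0.3626 0.041 ]
green []
yellow [(([270.4, 262.4], [266, 258, 10, 10, 86]), array([0.4304, 0.1108, 0.041 ]))]
red [(([261.5, 111.5], [261, 111, 2, 2, 2]), array([ 0.9578, -0.1097,  0.035 ])), (([331.5, 220.5], [331, 220, 2, 2, 2]), array([ 0.4707, -0.1491,  0.035 ]))]
side orange
([202.4, 181.7], [197, 179, 12, 6, 55]) [ 0.9374 -0.0189  0.036 ]
([297.5, 187.5], [292, 184, 12, 8, 75]) [ 0.6516 -0.1381  0.036 ]
([311.3, 263.5], [304, 259, 15, 10, 122]) [0.4394 0.187  0.036 ]
([305.4, 283.8], [298, 278, 16, 12, 152]) [0.4168 0.2633 0.036 ]
([284.6, 309.3], [276, 303, 18, 13, 181]) [0.4174 0.3631 0.036 ]
green [(([362.5, 154.5], [362, 152, 2, 6, 12]), array([ 0.5242, -0.3588,  0.09  ])), (([362.0, 161.0], [362, 159, 1, 5, 5]), array([ 0.5075, -0.3123,  0.09  ])), (([361.6, 166.7], [361, 165, 2, 4, 7]), array([ 0.4934, -0.2735,  0.09  ]))]
yellow [(([327.4, 249.0], [321, 244, 14, 10, 111]), array([0.4275, 0.118 , 0.041 ]))]
red [(([213.5, 167.0], [212, 167, 4, 1, 4]), array([ 0.9695, -0.123 ,  0.035 ]))]
[ 0.4710241  -0.15196537  0.045     ]
0.37102410308881584 -0.31196537334866364
```

View pics/rect.png

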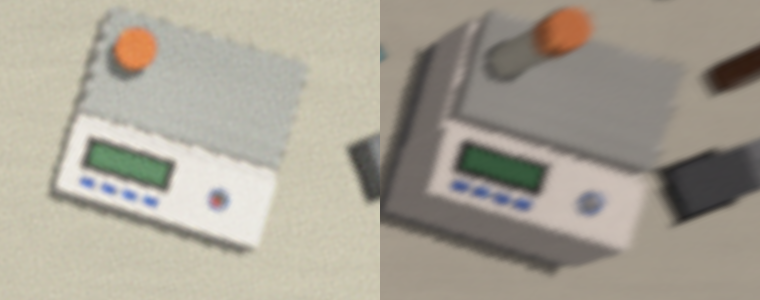

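The rectified views (left top, right side) show the scale turned clockwise by about 17°. The aperture is at (218,199) in the left view, and the pan is clear except for cup_a at (136,49). Cup positions from the two views agree within 1 mm. Next I refine the scale pose and the pin.

Run:
```python
from h import *
T=cv2.imread("pics/top0.png")[:,:,::-1].copy(); S=cv2.imread("pics/side0.png")[:,:,::-1].copy()
x0,y0=.371,-.312
for c,im in (("top",T),("side",S)):
    R=rectify(c,im,x0,y0,.38,.3,.045,.5); h=cv2.cvtColor(R,cv2.COLOR_RGB2HSV)
    if c=="top": m=((h[...,2]>212)&(h[...,1]<28)).astype(np.uint8)
    else: m=((h[...,2]>165)&(h[...,1]<30)).astype(np.uint8)
    m=cv2.morphologyEx(m,cv2.MORPH_OPEN,np.ones((9,9)))
    cs,_=cv2.findContours(m,0,2); k=max(cs,key=cv2.contourArea); r=cv2.minAreaRect(k)
    box=cv2.boxPoints(r); print(c,"panel",[np.round((x0+.3-v*5e-4,y0+.38-u*5e-4),4).tolist() for u,v in box],np.round(np.array(r[1])*.5,1),r[2])
    # aperture: strongly blue/red pixels in the region right of the keys
    sub=h[340:460,390:480]; w=((sub[...,1]>45)).astype(np.uint8); w=cv2.morphologyEx(w,cv2.MORPH_CLOSE,np.ones((9,9)))
    n,l,s,ce=cv2.connectedComponentsWithStats(w); i=1+np.argmax(s[1:,4]); u,v=ce[i]+[390,340]
    print(" ring",s[i]*.5,np.round((x0+.3-v*5e-4,y0+.38-u*5e-4),4))
for c,im,bb in (("top",T,(355,170,30,36)),("side",S,(350,140,25,50))):
    x,y,w,h=bb; a=im[y:y+h,x:x+w].astype(float); g=np.clip(a[...,1]-np.maximum(a[...,0],a[...,2])-12,0,None)
    yy,xx=np.nonzero(g>0); print(c,"green bbox",xx.min()+x,xx.max()+x,yy.min()+y,yy.max()+y,"cent",[(g*(np.arange(w)+x)).sum()/g.sum(),(g*(np.arange(h)[:,None]+y)).sum()/g.sum()],np.round(sorted(zip(yy+y,xx+x))[::3],0).tolist())
    globals()[c+"g"]=((g*(np.arange(w)+x)).sum()/g.sum(),(g*(np.arange(h)[:,None]+y)).sum()/g.sum())
print("pin tri",tri({"top":topg,"side":sideg}))
print("cup a tri",tri({"top":(291.5,192.4),"side":(297.5,187.5)}))
cv2.imwrite("pics/st.png",np.hstack([cv2.resize(T[165:215,345:395],(400,400),interpolation=2),cv2.resize(S[140:190,338:388],(400,400),interpolation=2)])[:,:,::-1])
```

```text
top panel [[0.4851999878883362, 0.011500000022351742], [0.5608000159263611, -0.011099999770522118], [0.5, -0.21459999680519104], [0.4244999885559082, -0.19210000336170197]] [212.4  78.9] 16.617713928222656
 ring [ 16.5  25.   10.5  11.  170. ] [ 0.4709 -0.1489]
side panel [[0.4828999936580658, 0.017000000923871994], [0.5555999875068665, -0.004399999976158142], [0.4957999885082245, -0.20759999752044678], [0.42309999465942383, -0.18619999289512634]] [211.8  75.8] 16.40053939819336Traceback (most recent call last):
  File "<stdin>", line 13, in <module>
    return _wrapfunc(a, 'argmax', axis=axis, out=out, **kwds)
    return bound(*args, **kwds)
ValueError: attempt to get argmax of an empty sequence
```

Run:
```python
from h import *
T=cv2.imread("pics/top0.png")[:,:,::-1].copy(); S=cv2.imread("pics/side0.png")[:,:,::-1].copy()
def cent(im,bb,f):
    x,y,w,h=bb; a=im[y:y+h,x:x+w].astype(float); g=f(a); 
    return np.array([(g*(np.arange(w)+x)).sum(),(g*(np.arange(h)[:,None]+y)).sum()])/g.sum(), g.round().astype(int)
for c,im in (("top",T),("side",S)):
    u=np.round(proj(c,[.471,-.150,.045])).astype(int); bb=(*(u-5),11,11)
    f=lambda a: np.clip(np.median(a.sum(2))-a.sum(2)-60,0,None)
    p,g=cent(im,bb,f); print(c,p,ray(c,p,.045)); print(g)
green=lambda a: np.clip(a[...,1]-np.maximum(a[...,0],a[...,2])-12,0,None)
tg,g1=cent(T,(355,170,30,36),green); sg,g2=cent(S,(350,140,25,35),green)
print(tg,sg,"pin",tri({"top":tg,"side":sg})); 
print("cup a",tri({"top":(291.5,192.4),"side":(297.5,187.5)}),ray("top",(291.5,192.4),.090),ray("side",(297.5,187.5),.086))
cv2.imwrite("pics/st.png",np.hstack([cv2.resize(T[165:215,345:395],(400,400),interpolation=2),cv2.resize(S[140:190,338:388],(400,400),interpolation=2)])[:,:,::-1])
```

```text
top [332.04937993 219.04847802] [ 0.47279996 -0.15107947  0.045     ]
[[  0   0   0   0   0   0   0   0   0   0   0]
 [  0   0   0   0  24  31   4   0   0   0   0]
 [  0   0   0  71 138 155 109  56   0   0   0]
 [  0   0  35 158 227 249 212 148  31   0   0]
 [  0   0  37 153 233 270 230 177  56   0   0]
 [  0   0   7 103 188 226 201 126  53   0   0]
 [  0   0   0  65 138 159 124  81   8   0   0]
 [  0   0   0   0  44  64  40   4   0   0   0]
 [  0   0   0   0   0   0   0   0   0   0   0]
 [  0   0   0   0   0   0   0   0   0   0   0]
 [  0   0   0   0   0   0   0   0   0   0   0]]
side [352.07195448 197.97690763] [ 0.47041781 -0.1489152   0.045     ]
[[  0   0   0   0   0   0   0   0   0   0   0]
 [  0   0   0   0   0   0   0   0   0   0   0]
 [  0   0   0   0   0   0   0   0   0   0   0]
 [  0   0   0  41  52  53  54  28   0   0   0]
 [  0  18  93 128 112 103 121 123  64   0   0]
 [  0  28 105 144 144 147 158 149 114  38   0]
 [  0   0  52 107 117 142 153 136  76  10   0]
 [  0   0   0   7  22  50  60  39   0   0   0]
 [  0   0   0   0   0   0   0   0   0   0   0]
 [  0   0   0   0   0   0   0   0   0   0   0]
 [  0   0   0   0   0   0   0   0   0   0   0]]
[374.88632327 181.11722913] [362.26347305 158.43562874] pin [ 0.51967898 -0.34163219  0.08424552]
cup a [ 0.61190659 -0.06020748  0.08548875] [ 0.61132567 -0.05922706  0.09      ] [ 0.61077736 -0.0594621   0.086     ]
```

View pics/st.png

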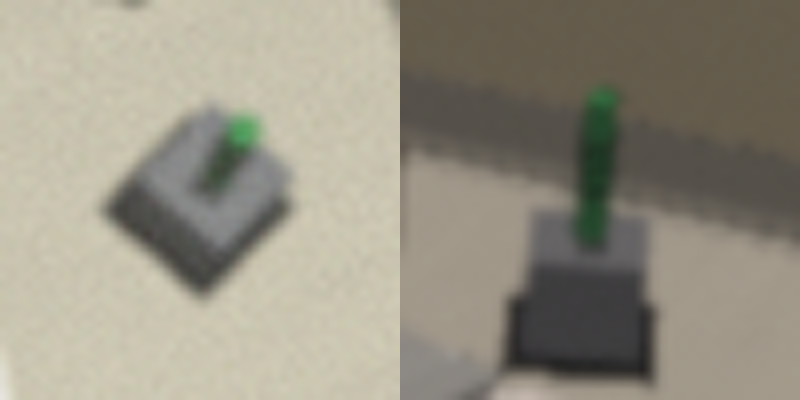

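```bash
cat >> h.py <<'E'
def down(al):  # closing direction al (rad, world) -> quaternion, nearer of the half turns by q6
    best=None
    for th in (al+np.pi/2,al-np.pi/2):
        yield np.array([0,np.cos(th/2),np.sin(th/2),0])
def quat(al,pts):
    b=None; 
    for q in down(al):
        s=[bot.solve_ik(p,q) for p in pts]
        if any(k is None for k in s): continue
        m=max(abs(k[5]) for k in s)
        if b is None or m<b[0]: b=(m,q)
    return b[1]
YAW=np.radians(-16.5); XS=np.array([np.cos(YAW),np.sin(YAW)]); YS=np.array([-XS[1],XS[0]])
O=np.array([.5495,-.117]); PAN=O+.03*XS
E
cat > cup.py <<'E'
from h import *
def cup(c,slot,look=None):
    p=PAN+.004*XS+slot*YS; q=quat(YAW,[[*c,.2],[*p,.2]])
    bot.set_gripper(.75,25)
    bot.move_pose([*c,.12],q); bot.move_linear([*c,.012],.15)
    bot.set_gripper(0); w=bot.read_gripper_width()
    bot.move_linear([*c,.16],.2); print("grip",w,bot.read_gripper_width(),bot.read_finger_force())
    bot.move_pose([*p,.17],q); bot.move_linear([*p,.08],.15)
    hit=bot.move_linear([*p,.059],.04,until_force=3); print("hit",hit,bot.read_position())
    bot.set_gripper(.75); bot.move_linear([*p,.17],.2); print(bot.read_clock(),p)
E
python3 - <<'E'
from cup import *
print("pin top", ray("top",(375.0,180.8),.115), ray("side",(362.9,151.4),.115), "base",ray("top",(371,187.6),.05))
cup([.4393,.187],-.055)
im=bot.camera("side"); cv2.imwrite("pics/s2.png",cv2.resize(im[130:370,200:420],None,fx=2.5,fy=2.5,interpolation=2)[:,:,::-1])
E
```

```text
pin top [ 0.51583728 -0.33187568  0.115     ] [ 0.51422408 -0.33139485  0.115     ] base [ 0.51325856 -0.32845603  0.05      ]
grip 0.46766606382957104 0.46628684931047315 25.2254492364591
hit True [ 0.56714986 -0.17976634  0.06276989]
9.9 [ 0.56647903 -0.17939161]
```

View pics/s2.png

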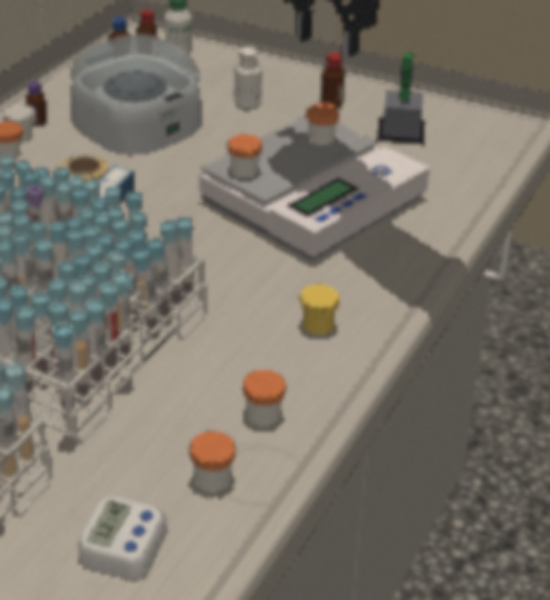

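Cup c stands upright on the pan at (323,120); the other cups, the yellow look-alike and the timer are untouched. Now the second cup, then the pin.

Run:
```python
from cup import *
cup([.417,.264],.008)
p=np.array([.5144,-.3307]); a=np.array([.4717,-.1500])
q=quat(YAW+np.pi/2,[[*p,.2],[*a,.2]])
bot.set_gripper(.5,80)
bot.move_pose([*p,.19],q); bot.move_linear([*p,.069],.12)
f0=bot.read_ft_force(); bot.set_gripper(0); print("grip",bot.read_gripper_width(),bot.read_finger_force(),np.round(bot.read_ft_force()-f0,1))
bot.move_linear([*p,.19],.12); print("lifted",bot.read_gripper_width(),np.round(bot.read_ft_force(),2))
bot.move_pose([*a,.064+.09],q); print(bot.read_position(),bot.read_clock())
T=bot.camera("top"); S=bot.camera("side"); cv2.imwrite("pics/t3.png",T[:,:,::-1]);cv2.imwrite("pics/s3.png",S[:,:,::-1])
cv2.imwrite("pics/v3.png",np.hstack([cv2.resize(T[160:250,270:360],(400,400),interpolation=2),cv2.resize(S[120:240,270:390],(400,400),interpolation=2)])[:,:,::-1])
```

```text
grip 0.45841347137167315 0.45876605968820583 25.187756675226467
hit True [ 0.58476316 -0.11906073  0.06261202]
17.7833 [ 0.58437199 -0.11898596]
grip 0.15107435689215834 77.83274173736572 [0.4 0.1 3.8]
lifted 0.15211484702925215 [-0.54 -0.57 -0.9 ]
[ 0.47280568 -0.15101461  0.15443603] 22.7083
```

View pics/v3.png

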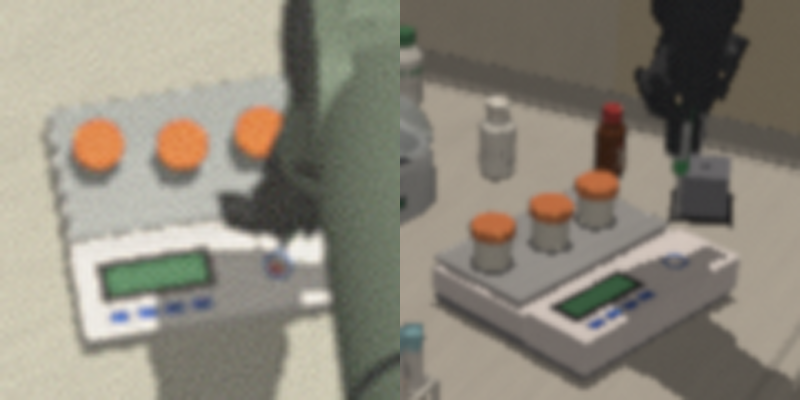

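The three cups stand upright on the pan (left crop (98,145), (182,145), (262,132)), and the pin is held above the aperture ((275,263) left, (675,260) right). I go lower and compare the tip with the aperture.

Run:
```python
from h import *
a=np.array([.4717,-.1500])
bot.move_linear([*a,.064+.057],.1); bot.wait(.2); P=bot.read_position(); print(P,bot.read_position(),bot.read_tool_rot())
T=bot.camera("top"); S=bot.camera("side"); cv2.imwrite("pics/t4.png",T[:,:,::-1]);cv2.imwrite("pics/s4.png",S[:,:,::-1])
for z in (.057,.1): print("expected px",z,proj("side",[P[0],P[1],z]),proj("top",[P[0],P[1],z]))
print("ap",proj("side",[*a,.045]))
cv2.imwrite("pics/v4.png",np.hstack([cv2.resize(T[195:235,312:352],(400,400),interpolation=2),cv2.resize(S[165:210,330:375],(400,400),interpolation=2)])[:,:,::-1])
```

```text
[ 0.47223539 -0.15037161  0.12165461] [ 0.47223539 -0.15037161  0.12165461] [ 5.98963879e-04  1.43585547e-01  9.89637709e-01 -1.90989535e-04]
expected px 0.057 [351.99591036 194.19314395] [332.33216076 218.43124345]
expected px 0.1 [353.07252575 181.70547091] [333.75739641 215.32049725]
ap [351.81761603 197.71137096]
```

View pics/v4.png

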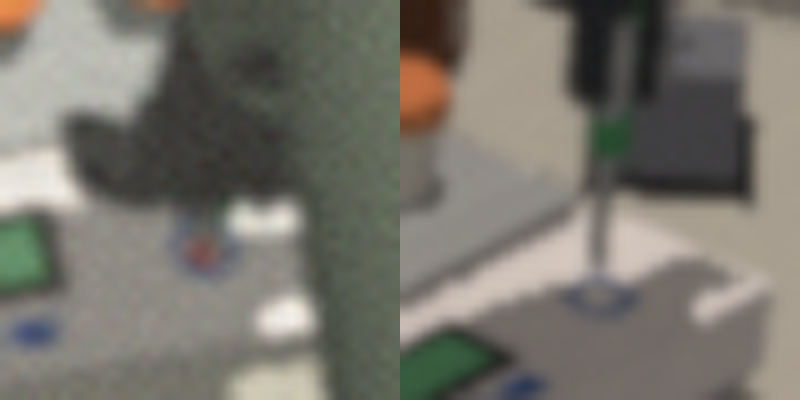

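Side crop: the tip is at (598,262), directly above the ring centre at (601,297), and it matches the predicted pixel within 0.3 px. I insert and press.

Run:
```python
from h import *
a=np.array([.4715,-.1500])
f0=bot.read_ft_force()
h=bot.move_linear([*a,.064+.030],.06,until_force=4); P=bot.read_position(); print("insert",h,P,np.round(bot.read_ft_force()-f0,2))
if not h:
    h=bot.move_linear([*a,.064+.010],.02,until_force=14); bot.wait(.3)
    print("press",h,bot.read_position(),np.round(bot.read_ft_force()-f0,2),bot.read_gripper_width(),bot.read_finger_force(),bot.read_clock())
T=bot.camera("top"); S=bot.camera("side")
cv2.imwrite("pics/v5.png",np.hstack([cv2.resize(T[160:250,270:360],(400,400),interpolation=2),cv2.resize(S[150:240,285:375],(400,400),interpolation=2)])[:,:,::-1])
```

```text
insert False [ 0.47129972 -0.14989747  0.0936378 ] [-0.52 -0.32  0.83]
press True [ 0.4720812  -0.15029024  0.08149955] [-2.28  0.22  9.93] 0.1520687585891558 79.78062272071838 25.1833
```

View pics/v5.png

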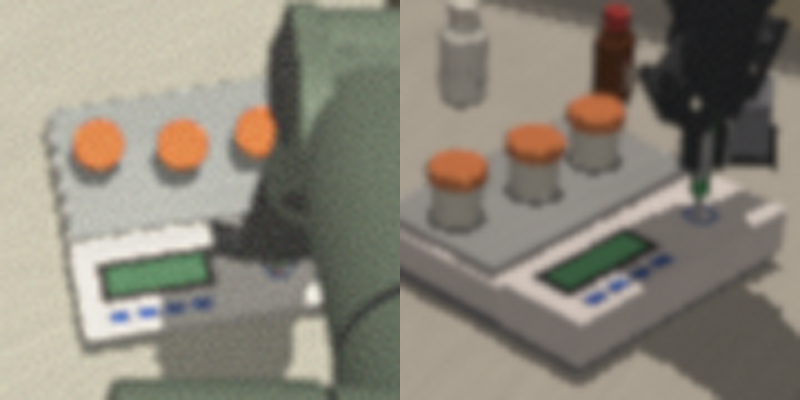

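Run:
```python
from cell import bot
bot.wait(.7); f=bot.read_ft_force()[2]; print(f,bot.read_position())
if f>7.5: print(bot.close_job())
```

```text
8.81037711240688 [ 0.47208202 -0.15026649  0.08150208]
the job is handed in; nothing more can be done
None
```

I handed the job in at about 26 s of the 64 s allowed: three orange-lidded cups stand upright on the pan, and the spare is where it was. The gripped pin holds the red key down with about 9 N, its tip at the fully-down height, and nothing else was disturbed.

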